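# Fetch the tea infuser from the back of a crowded hook

### The arm

A 6-joint arm with a two-finger parallel gripper is mounted at the origin on a cart in front of the work surface, level with it; the furniture and walls round the work are solid. World frame = base frame: x ahead of the robot, y to its left, z up, the work surface at z = 0. Lengths are in mm, angles in rad, forces in N, time in s.
With the tool pointing down it reaches from about 300 to 775 mm from the base axis. Payload 14.6 kg.
Tool frame: the origin (TCP) lies between the finger pads; the fingertips stand manip.tip_reach ahead of it and the grasp point (between the pads) lies 5 mm behind it (manip.tip_reach is the distance from the TCP to the fingertips, in mm); z points along the fingers, y is the line along which they close (so a half turn about z gives the same grasp; the last joint's range is limited). The gripper opens to 94 mm and grips with 3 to 60 N. Pads are 16 mm wide; open, the fingers measure 119 mm over their backs; the gripper's body (75 mm by 177 mm) begins 78 mm behind the grasp point.
Start: joints at [-0.067, 0.3, 1.521, -0, 1.321, -0.067], TCP at [549.99, -0.002, 219.446] pointing down, gripper open.
Joint ranges: [-3.03, 3.03], [-0.79, 2.21], [0.23, 2.52], [-1.04, 4.18], [0, 3.07], [-2.55, 2.55]. Speed limits (rad/s): [2.22, 2.22, 2.57, 3.14, 3.14, 3.14].

### API

Orientations are given as [roll, pitch, yaw] about the fixed x, y, z axes, in that order (R = Rz(yaw) Ry(pitch) Rx(roll)).
In Python, from cell import manip gives the robot as it stands. The module is installed in compiled form; this text tells all that it offers.
- The arm moves only by the shell command python3 -m creep 'ROWS' [FORCE]. ROWS is JSON, a list of rows, each a list of 3 entries, a list of its own where there are three numbers: the opening, from -1 (shut) to 1 (fully open), then the shift along the tool's x, y, z in cm, then the turn about the tool's z in units of 5 degrees (1.0 is 5 degrees). In form: [[grip, [tx, ty, tz], roll], ...]. A call has 1 to 12 rows; each row is the pose to reach, as a shift and turn from the pose commanded when the call began, along the tool's axes at that moment; what a row does not reach only later rows make up. A row lasts 1/10 s, in which the tool goes at most 50 mm and 8.59 degrees, less where a joint would pass 70% of its speed; a pose out of reach is approached as far as the arm can. A call with a gripper value outside its range is refused whole. The fingers move at their own pace and stop on an object; FORCE is the grip in N (left out, the last holds). Time passes only in rows, so rows that repeat a pose let the fingers close. It gives the time, the measured TCP pose, the force, the opening and the grip force at its end, in the units of the state.
- manip.read_state(): the state, without advancing time (a new reading comes with each control period).
- manip.camera(name): name is "scene" or "side" or "wrist"; returns the picture (400x640x3 uint8, red, green, blue); there is no depth.
- manip.camera_params(name): a dict with "fovy" (degrees; the focal length in pixels is half the picture's height over the tangent of half this angle, whatever the lens; pixels are square), "cx", "cy" (the principal point, pixels), "origin" and "attitude" of the camera in the world. Camera axes: x right, y down, z forward; pixel columns grow to the right and rows downward; lengths in mm; the calibration is good to about 2 mm. The wrist camera is an equidistant fisheye: a pixel r from the principal point sees the ray r / f radians off the axis. A picture is of the moment at which its call begins: read the wrist's pose just before it. camera_params takes no time and is no camera call; for the wrist camera it gives the pose at the moment of the call.
- manip.sign_off(): hands the job in; it is judged then, once.
The state is a dict: "clock": time; "joints": joint angles; "qd": joint speeds; "effort": joint torques, N m; "eef_pos": TCP position; "eef_rot": TCP orientation; "wrist_force": force on the tool from outside, world axes, zero at the start; "moment": the same for the moment, N m; "finger_gap": finger opening in mm; "finger_force": force on a finger pad.
Only numpy, scipy, OpenCV 4.12 (cv2) and the standard library are available. Lean on these libraries where they do the work, as an engineer would, in place of code of your own. Each camera call takes 0.05 s, during which the arm holds its last target. There are 200 camera calls.

### The job

The tea infuser hangs at the back of the crowded hook: move the scoop and the skimmer in front of it over to the empty hook, one behind the other in either order, and press them back along that hook, gently, until its stiff black collar is pushed fully home against the clamp block behind it, not so hard that the clamp block slips back. Only then take the infuser off and set it down softly, basket first, standing in the mug, leaving the mug upright. Leave the salt shaker, the timer and the bowl alone.

Things in the scene. Friction and masses are not known exactly. Their poses are not given: they have to be found in the camera images.
- full_stand: Fixed steel stand of the crowded hook, left or right of the other. Base 150 x 90 x 12 mm; origin at the centre of its underside, z up; the hook points along its own -x, roughly to the robot. Square post: front face at x = +50 mm, top at z = 218. Three utensils hang on it, block centres near x = +28 (always the infuser), -2 and -32 mm.
- full_tip (a point): End of the crowded hook's rod axis, 66 mm from the stand's origin along -x, 200 mm up. The rod is level, round, diameter 8 mm, from the post to here (stand y = 0, z = 200). Here its tip turns up: the lip's top is 7 mm above the rod's axis, its outer end 4 mm beyond this point. A block passes the lip when raised about 11 mm (6 to 15) above its hanging height.
- spare_stand: Fixed steel stand of the empty hook; same size, axes, rod and lip as full_stand. At the root its rod carries a stiff black plastic collar, a disc 24 mm across and 8 thick, which a block pressed back along the rod (+x) pushes before it. The collar was clamped by hand: its front face starts anywhere from x = +12 to +32 mm, is not measured, and has to be felt.
- spare_tip (a point): End of the empty hook's rod axis, 66 mm from its stand's origin along -x, 200 mm up; like full_tip.
- collar (a joint): How far the collar on the empty hook has been pushed back from where it was found, m: 0 as found, 0.008 (fully home) when it bears on the clamp block behind it. It slides against about 5 N of friction and stays where it is left; with the drag of both blocks on the rod the push takes some 6 to 12 N, and rises steeply once it is home.
- clamp (a joint): How far the clamp block behind the collar (dark steel, diameter 18 mm) has been forced back along the rod, m: 0 as found. It must stay put; it holds until the collar, already home, is pressed against it with more than about 15 N, then slips. A push of about 15 N at the hand is safe.
- infuser: Tea infuser, always rearmost: hanger block on top (see infuser_top), steel stem, and at the bottom a perforated steel cylinder, diameter 26 mm, 46 mm long, ending 115 mm below the origin. Origin: mid-block, where the rod's axis lies when it hangs; x along the rod, z up. 50 to 100 g.
- infuser_top (a point): Centre of the block's top, 22 mm above the origin. Block (same on all three utensils): grey plastic, 26 mm along x, 30 wide along y, from 27 mm below to 22 above the origin. Closed window through it along x: 16 mm wide, from 20 mm below the origin to an inverted-V roof (45 deg) that sits on the rod, apex 5.5 mm above the origin. Grip it across y from above, fingers astride the rod.
- infuser_end (a point): Centre of the underside of the infuser's basket, 115 mm below the infuser's origin.
- scoop: Scoop: hanger block like the infuser's, stem, and a small rectangular steel box (24 x 44 x 36 mm) ending 110 mm below the origin; front or middle on the crowded hook. Origin and axes as the infuser's. 50 to 100 g.
- skimmer: Skimmer: hanger block like the infuser's, stem, and a flat perforated steel disc (diameter 56 mm, 4 mm thick, facing along x) ending 126 mm below the origin; front or middle on the crowded hook. Origin and axes as the infuser's. 50 to 100 g.
- mug: Plain white mug, loose, 92 mm tall, outside diameter 74, inside about 62 mm; it stands left of the middle, nearer to the robot than the stands. Its origin is at underside height but 16 mm off its axis: see mug_floor. Its handle points along its own -y.
- mug_floor (a point): Centre of the mug's inner floor, 9 mm above its underside, on its axis; the rim is 83 mm above this point.
- salt_shaker: Bystander: salt shaker, 43 mm wide, 73 mm tall, origin at underside. Leave alone.
- timer: Bystander: kitchen timer, 62 mm wide, 44 mm tall, origin at underside. Leave alone.
- bowl: Bystander: white bowl, diameter 113 mm, 64 mm tall, origin at underside. Leave alone.

How it is judged (in metres and radians):
On the way, in this order (a step that is already met when the one before it is completed fails the run):
1. scoop and skimmer both hang on the empty hook and its collar has been pushed home (x of scoop in the frame of spare_stand between -0.058 and 0.03 m and y of scoop in the frame of spare_stand between -0.012 and 0.012 m and z of scoop in the frame of spare_stand between 0.19 and 0.207 m and x of skimmer in the frame of spare_stand between -0.058 and 0.03 m and y of skimmer in the frame of spare_stand between -0.012 and 0.012 m and z of skimmer in the frame of spare_stand between 0.19 and 0.207 m and value of joint collar above 0.0065 m), for 0.2 s.
2. the infuser stands in the mug (horizontal distance between infuser_end and mug_floor below 0.032 m and z of infuser_end in the frame of mug_floor between -0.01 and 0.015 m and angle between mug's own z axis and vertical below 0.1 rad), for 0.2 s.
At the end, for the whole second after the job is handed in: Scoop and skimmer hang on the formerly empty hook (within 12 mm of its rod sideways, 10 mm in height), its collar is at least 6.5 of 8 mm in, and the infuser basket is in the upright mug (end within 32 mm of its axis, 15 mm of its floor; it may lean); the others are at rest (all of step 1 and all of step 2 and linear speed of each of scoop, skimmer, mug below 0.03 m/s); the robot touches nothing.
It fails at once if the collar is pressed so hard that its clamp block slips more than 2 mm (value of joint clamp above 0.002 m).
It fails at once if the infuser is dropped or banged into the mug (more than 60 N) (contact force between infuser and mug above 60 N).
It fails at once if the mug is tipped (angle between mug's own z axis and vertical above 0.4 rad).
It fails at once if a bystander is moved by more than 20 mm (distance of any of salt_shaker, timer, bowl from where it was at the start of the episode above 0.02 m).
It also fails if it takes over 72 s, if anything falls off the work surface, if the arm or the gripper's body presses on something with over 40 N, if the wrist force passes 120 N, or if a joint passes its speed limit or range.

## Working session

There is one attempt and no reset: what is moved stays moved. The work goes in short steps, Python scripts to look and compute and a shell command to move; the robot and the scene stay as the last step left them, time stands still between calls to the robot, and variables do not carry over. Pictures are saved under pics/ and viewed, at most 10 in all, crops included, and the job is handed in when it is done.

```bash
mkdir -p pics; python3 - <<'E'
from cell import manip
import cv2
for n in ("scene","side","wrist"):
    p=manip.camera_params(n); print(n,p)
    cv2.imwrite(f"pics/{n}0.png",manip.camera(n)[:,:,::-1])
s=manip.read_state(); print(s, manip.tip_reach)
E
```

```text
scene {'fovy': 47.12296448547248, 'cx': 321.89249766097157, 'cy': 201.64087264014603, 'origin': array([  59.19073551, -399.89683711,  567.04975366]), 'attitude': array([-2.08474365, -0.01785217, -0.6183104 ])}
side {'fovy': 51.42967497036548, 'cx': 320.85490866011867, 'cy': 202.62570190251523, 'origin': array([ 313.48713137, -530.30638203,  592.76812605]), 'attitude': array([-2.09888940e+00, -1.99119122e-03, -2.68914961e-01])}
wrist {'fovy': 65.70646984690485, 'cx': 319.4937923928012, 'cy': 202.53021957756667, 'origin': array([550.80430111,  66.13431894, 383.30554773]), 'attitude': array([2.90828368e+00, 8.44617182e-04, 2.09856296e-04])}
{'clock': 0.15, 'joints': array([-6.65999229e-02,  3.00323255e-01,  1.52143493e+00, -1.27185164e-05,
        1.32072460e+00, -6.65697027e-02]), 'qd': array([-7.68541838e-04, -1.68009105e-03, -1.09340943e-03, -7.77377287e-04,
        8.63699402e-05, -8.67966955e-04]), 'effort': array([-2.50185103e-04, -5.31960297e+01, -3.52822959e+01,  7.07691838e-02,
        2.35654798e-02, -3.66386917e-05]), 'eef_pos': array([5.49806262e+02, 6.86156005e-03, 2.19029258e+02]), 'eef_rot': array([-3.14070367e+00, -4.69193932e-05,  1.57076924e+00]), 'wrist_force': array([0.08425829, 0.57522412, 0.09590805]), 'moment': array([ 0.01553724,  0.06066506, -0.03850826]), 'finger_force': 0.0, 'finger_gap': 93.75939939916275} 14.0
```

View pics/scene0.png

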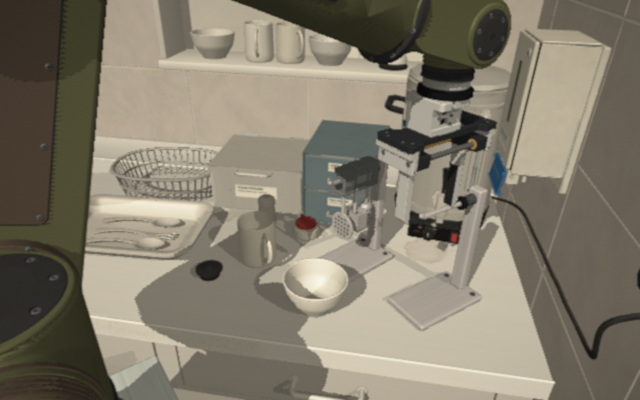

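View pics/side0.png

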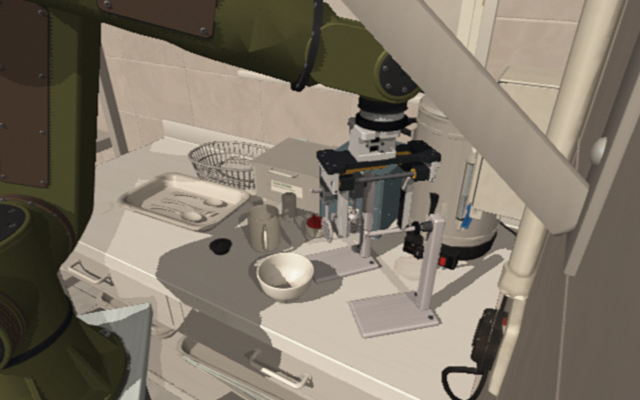

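View pics/wrist0.png

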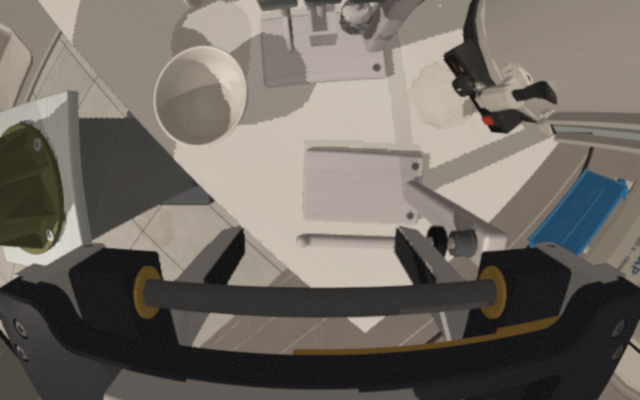

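The empty hook is on the right, seen in the wrist view with its base corners near (305,148)–(423,222). The crowded hook is top centre, the bowl at (200,95). I'll raise, turn the gripper 90° (camera on the robot's side) and look from above.

```bash
cat > h.py <<'E'
import numpy as np, cv2
from cell import manip
from scipy.spatial.transform import Rotation as Ro
def ray(n,uv,p=None):
    p=p or manip.camera_params(n); f=200/np.tan(np.radians(p['fovy']/2))
    x,y=(np.array(uv,float)-[p['cx'],p['cy']])/f
    if n=='wrist':
        r=np.hypot(x,y); d=np.array([np.sin(r)*x/r,np.sin(r)*y/r,np.cos(r)])
    else: d=np.array([x,y,1.])/np.linalg.norm([x,y,1])
    return np.array(p['origin']),Ro.from_euler('xyz',p['attitude']).apply(d)
def onz(n,uv,z,p=None):
    o,d=ray(n,uv,p); return o+d*(z-o[2])/d[2]
def proj(n,X,p=None):
    p=p or manip.camera_params(n); f=200/np.tan(np.radians(p['fovy']/2))
    c=Ro.from_euler('xyz',p['attitude']).inv().apply(np.array(X,float)-p['origin'])
    if n=='wrist':
        t=np.arctan2(np.hypot(c[0],c[1]),c[2]); k=f*t/np.hypot(c[0],c[1])
        return c[:2]*k+[p['cx'],p['cy']]
    return c[:2]/c[2]*f+[p['cx'],p['cy']]
def meet(rays):
    A=np.zeros((3,3));b=np.zeros(3)
    for o,d in rays:
        M=np.eye(3)-np.outer(d,d);A+=M;b+=M@o
    return np.linalg.solve(A,b)
def st():
    s=manip.read_state(); print(round(s['clock'],2),'pos',s['eef_pos'].round(1),'rot',s['eef_rot'].round(4),'F',s['wrist_force'].round(2),'M',s['moment'].round(3),'gap',round(s['finger_gap'],1),'ff',round(s['finger_force'],1),'q',s['joints'].round(2))
    return s
E
python3 -c "
from h import *
for u in [(305,148),(423,153),(419,223),(303,218)]: print(onz('wrist',u,12).round(1))
for u in [(388,298),(455,276),(480,295),(425,328)]: print('scene',onz('scene',u,12).round(1))
print('rod', onz('wrist',(303,240),200), onz('wrist',(385,242),200))
"
python3 -m creep '[[1,[0,0,-5],0],[1,[0,0,-10],0],[1,[1,-3,-13],-1.5],[1,[2,-7,-13],-3],[1,[2,-7,-13],-4.5],[1,[2,-7,-13],-6],[1,[2,-7,-13],-7.5],[1,[2,-7,-13],-9],[1,[2,-7,-13],-10.5],[1,[2,-7,-13],-12],[1,[2,-7,-13],-13.5],[1,[2,-7,-13],-15]]'
python3 -m creep '[[1,[0,0,0],-1.5],[1,[0,0,0],-3],[1,[0,0,0],-3],[1,[0,0,0],-3]]'
python3 -c "
from h import *
st();print(manip.camera_params('wrist'))
cv2.imwrite('pics/w1.png',manip.camera('wrist')[:,:,::-1])
cv2.imwrite('pics/s1.png',manip.camera('scene')[:,:,::-1])
"
```

```text
[533.2  44.9  12. ]
[679.2  41.2  12. ]
[679.9 -49.4  12. ]
[530. -42.  12.]
scene [531.8  42.   12. ]
scene [682.1  15.7  12. ]
scene [676.8 -47.   12. ]
scene [532.3 -47.9  12. ]
rod [540.30466141  -1.7310649  200.        ] [592.69365078  -3.43662228 200.        ]
clock: 1.35
eef_pos: [479.9, 20.0, 349.2]
eef_rot: [-3.141, -0.0, 2.885]
wrist_force: [-0.1, -0.4, 1.1]
finger_gap: 94.1
finger_force: 0.0
clock: 1.75
eef_pos: [480.0, 20.0, 349.3]
eef_rot: [3.142, -0.0, 3.138]
wrist_force: [-0.3, -0.4, -0.3]
finger_gap: 94.0
finger_force: 0.0
1.75 pos [480.   20.  349.3] rot [ 3.1416e+00 -3.0000e-04  3.1377e+00] F [-0.26 -0.45 -0.29] M [ 0.074  0.001 -0.008] gap 94.0 ff 0.0 q [-0.03  0.07  1.49  0.    1.58 -1.6 ]
{'fovy': 65.70646984690485, 'cx': 319.4937923928012, 'cy': 202.53021957756667, 'origin': array([414.58894776,  20.13295109, 513.69974239]), 'attitude': array([2.90964706e+00, 1.34147119e-03, 1.56709686e+00])}
```

View pics/w1.png

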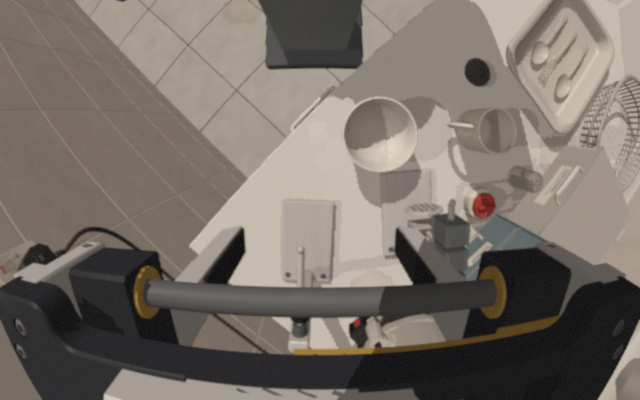

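View pics/s1.png

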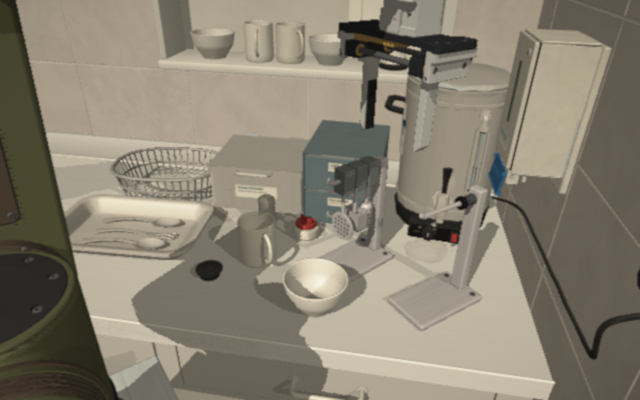

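The view shows the spare stand at (282–340, 200–282), the crowded stand at (385–433, 168–258) with the skimmer disc in front, the mug at (490,130) with its handle towards the left, and the bowl at (380,133). I'll zoom in for measuring.

```bash
python3 - <<'E'
import cv2,numpy as np
w=cv2.imread('pics/w1.png')[90:290,370:530]; s=cv2.imread('pics/s1.png')[140:300,230:400]
a=cv2.resize(w,None,fx=3,fy=3,interpolation=cv2.INTER_CUBIC); b=cv2.resize(s,(318,300),interpolation=cv2.INTER_CUBIC)
b=np.vstack([b,np.zeros((300,318,3),np.uint8)])
cv2.imwrite('pics/c1.png',np.hstack([a,b]))
E
```

```text
(no output)
```

View pics/c1.png

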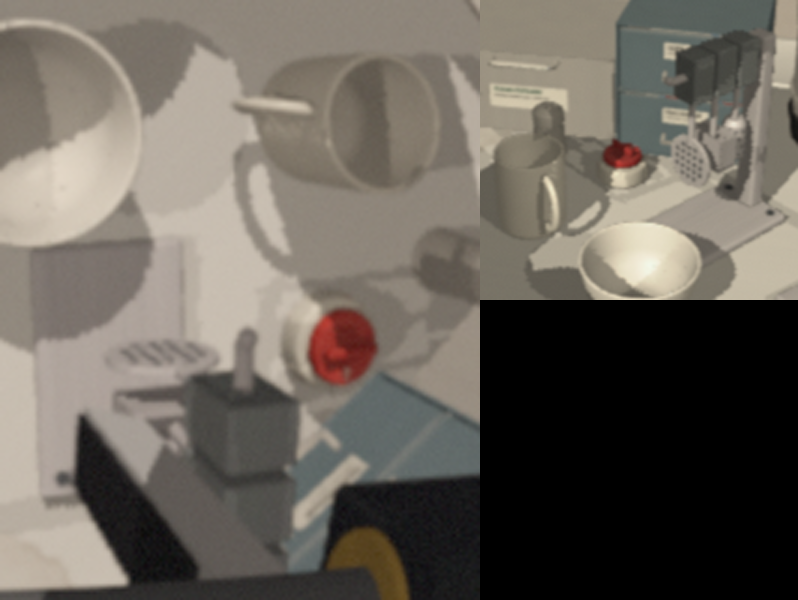

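```bash
python3 - <<'E'
from h import *
P=lambda a,b:(370+a/3,90+b/3)
for n,u,z in [('FL',(35,253),12),('FR',(185,238),12),('RL',(45,503),12),('liptop',(246,333),207),('lip low',(240,390),200),('b1',(190,400),222),('b2',(297,400),222),('b3',(295,472),222),('b4',(200,472),222),('mug rimL',(328,120),92),('rimR',(440,125),92),('rimT',(380,53),92),('rimB',(382,190),92),('handle end',(237,103),70)]:
    print(n,onz('wrist',P(*u),z).round(1))
print('spare'); 
for u,z in [((283,199),12),((340,200),12),((333,282),12),((283,282),12),((302,248),207),((302,285),200)]: print(onz('wrist',u,z).round(1))
S=lambda a,b:(230+(a-480)*170/318,140+b*160/300)
for n,u,z in [('mug rim L',(497,152),92),('rim R',(566,150),92),('blk front left top',(677,50),222),('front right top',(712,57),222),('last rear right top',(762,42),222),('b1/b2',(720,55),222),('b2/b3',(742,46),222)]: print(n,np.round(S(*u),1),onz('scene',S(*u),z).round(1))
E
```

```text
FL [485.4 122.1  12. ]
FR [475.6 210.2  12. ]
RL [634.6 135.7  12. ]
liptop [485.7 162.9 207. ]
lip low [509.3 166.  200. ]
b1 [505.9 136.9 222. ]
b2 [506.8 179.4 222. ]
b3 [534.5 182.9 222. ]
b4 [532.8 143.8 222. ]
mug rimL [404.7 255.8  92. ]
rimR [401.5 326.9  92. ]
rimT [368.1 286.6  92. ]
rimB [437.8 290.8  92. ]
handle end [399.2 214.2  70. ]
spare
[526.9 -41.8  12. ]
[528.9  53.2  12. ]
[681.5  43.2  12. ]
[682.  -47.9  12. ]
[536.7   0.7 207. ]
[585.4  -0.8 200. ]
mug rim L [239.1 221.1] [374.9 307.6  92. ]
rim R [276. 220.] [436.4 271.2  92. ]
blk front left top [335.3 166.7] [511.4 184.2 222. ]
front right top [354.  170.4] [529.6 154.  222. ]
last rear right top [380.8 162.4] [591.5 153.5 222. ]
b1/b2 [358.3 169.3] [538.6 153.2 222. ]
b2/b3 [370.1 164.5] [569.1 157.1 222. ]
```

```bash
python3 - <<'E'
from h import *
b=onz('wrist',(496.7,215),0); print(b, proj('scene',b))
for z in (150,200,250): print(z,onz('wrist',(496.7,215),z).round(0),proj('scene',onz('wrist',(496.7,215),z)).round(0), proj('scene',[b[0],b[1],z]).round(0), proj('wrist',[b[0],b[1],z]).round(0))
# predicted points check
R=lambda o,y,p:np.array(o)+Ro.from_euler('z',y).apply(p)
F=([555.3,173.4,0],0.10); S=([605.5,-2.5,0],-0.036)
for n,(o,y) in (('full',F),('spare',S)):
    for p in [(-70,0,203),(50,0,218),(-45,15,222),(-45,-15,222)]:
        X=R(o,y,p); print(n,p,X.round(1),'wrist',proj('wrist',X).round(1),'scene',proj('scene',X).round(1))
E
```

```text
[561.69798272 362.54444767   0.        ] [303.68594044 220.69133549]
150 [519. 263. 150.] [313. 185.] [304. 162.] [543. 241.]
200 [504. 229. 200.] [317. 170.] [304. 141.] [563. 252.]
250 [490. 196. 250.] [322. 152.] [303. 118.] [586. 266.]
full (-70, 0, 203) [485.6 166.4 203. ] wrist [453.4 200.1] scene [329.2 183.7]
full (50, 0, 218) [605.1 178.4 218. ] wrist [453.7 301.1] scene [377.1 158. ]
full (-45, 15, 222) [509.  183.8 222. ] wrist [472.2 225.2] scene [334.3 167.1]
full (-45, -15, 222) [512. 154. 222.] wrist [447.5 228.6] scene [346.1 172.8]
spare (-70, 0, 203) [535.5   0.  203. ] wrist [301.5 245.6] scene [419.4 216.9]
spare (50, 0, 218) [655.5  -4.3 218. ] wrist [300.  342.2] scene [473.8 189.2]
spare (-45, 15, 222) [561.1  14.1 222. ] wrist [314.6 274.8] scene [425.8 197.9]
spare (-45, -15, 222) [560.  -15.9 222. ] wrist [285.9 273.6] scene [439.9 206.1]
```

```bash
python3 -m creep '[[0.3,[-1.4,5,0],-0.4],[0.3,[-2.8,10,2],-0.8],[0.3,[-4.4,15,5],-1.2],[0.3,[-4.4,15,8],-1.2],[0.3,[-4.4,15,8],-1.2],[0.3,[-4.4,15,8],-1.2],[0.3,[-4.4,15,8],-1.2]]' 10
python3 - <<'E'
from h import *
st();p=manip.camera_params('wrist');im=manip.camera('wrist')[:,:,::-1].copy()
cv2.imwrite('pics/w2.png',im)
R=lambda o,y,p:np.array(o)+Ro.from_euler('z',y).apply(p)
o,y=[555.3,173.4,0],0.10
for q in [(-70,0,203),(-45,15,222),(-45,-15,222),(-19,15,222),(-19,-15,222),(50,0,218)]:
    u=proj('wrist',R(o,y,q),p);print(q,u.round(1)); cv2.drawMarker(im,tuple(int(round(v)) for v in u),(0,255,255),cv2.MARKER_CROSS,6)
cv2.imwrite('pics/w2m.png',cv2.resize(im[150:400,190:450],None,fx=2.3,fy=2.3,interpolation=cv2.INTER_CUBIC))
E
```

```text
clock: 2.55
eef_pos: [524.5, 169.2, 271.6]
eef_rot: [3.141, 0.003, -3.039]
wrist_force: [0.3, -0.3, -0.3]
finger_gap: 61.4
finger_force: 0.0
2.55 pos [524.5 169.2 271.6] rot [ 3.1413e+00  2.8000e-03 -3.0387e+00] F [ 0.35 -0.3  -0.32] M [ 0.062 -0.07   0.045] gap 61.4 ff 0.0 q [ 0.25  0.27  1.44 -0.    1.43 -1.43]
(-70, 0, 203) [321.7 165.6]
(-45, 15, 222) [342.8 203.8]
(-45, -15, 222) [300.6 203.6]
(-19, 15, 222) [342.  238.2]
(-19, -15, 222) [301.1 238.1]
(50, 0, 218) [321.1 313.7]
```

View pics/w2m.png

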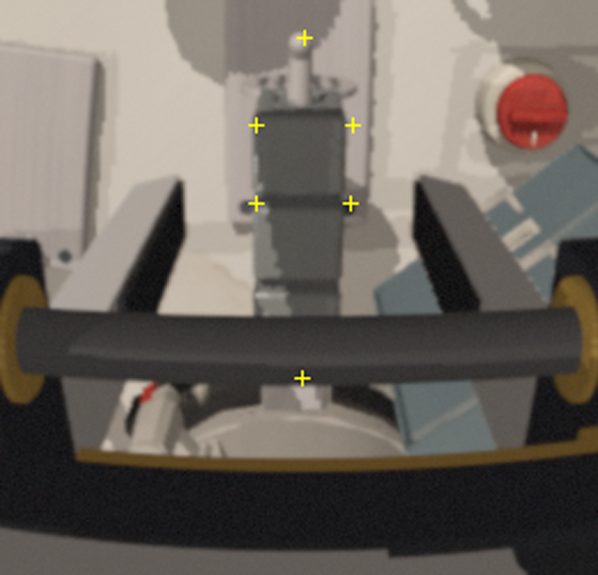

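The markers fall within about 2 mm of the block, with true y about 1.5 mm to the right of my estimate. The fingers straddle the front block evenly. I'll descend and grip.

```bash
python3 -m creep '[[0.3,[0.1,0,2.5],0],[0.3,[0.1,0,5],0],[0.3,[0.1,0,6.5],0],[0.3,[0.1,0,6.5],0],[-0.5,[0.1,0,6.5],0],[-0.5,[0.1,0,6.5],0],[-0.5,[0.1,0,6.5],0],[-0.5,[0.1,0,6.5],0],[-0.5,[0.1,0,6.5],0],[-0.5,[0.1,0,6.5],0],[-0.5,[0.1,0,6.5],0]]' 25; python3 -c "
from h import *
st()"
```

```text
clock: 3.7
eef_pos: [523.4, 169.4, 205.1]
eef_rot: [-3.141, 0.001, -3.037]
wrist_force: [0.6, -4.5, 3.6]
finger_gap: 29.9
finger_force: 25.0
3.7 pos [523.4 169.4 205.1] rot [-3.1407e+00  1.2000e-03 -3.0372e+00] F [ 0.57 -4.5   3.62] M [-0.94  -0.237 -0.024] gap 29.9 ff 25.0 q [ 0.25  0.31  1.54 -0.    1.29 -1.43]
```

```bash
python3 -m creep '[[-0.5,[0,0,-0.4],0],[-0.5,[0,0,-0.8],0],[-0.5,[0,0,-1.1],0],[-0.5,[0,0,-1.1],0],[-0.5,[0,0,-1.1],0]]'; python3 -c "
from h import *
st()"
python3 -m creep '[[-0.5,[0.5,0,0],0],[-0.5,[1,0,0],0],[-0.5,[1.5,0,0],0],[-0.5,[1.5,0,0],0]]'; python3 -c "
from h import *
st()"
```

```text
clock: 4.2
eef_pos: [522.9, 170.0, 215.4]
eef_rot: [3.142, -0.0, -3.037]
wrist_force: [1.1, -0.5, -0.3]
finger_gap: 29.5
finger_force: 25.0
4.2 pos [522.9 170.  215.4] rot [ 3.1415 -0.     -3.0367] F [ 1.15 -0.46 -0.33] M [ 0.096 -0.068  0.016] gap 29.5 ff 25.0 q [ 0.25  0.3   1.53  0.    1.31 -1.43]
clock: 4.6
eef_pos: [507.5, 168.3, 215.6]
eef_rot: [3.142, -0.0, -3.037]
wrist_force: [0.1, 0.4, -1.1]
finger_gap: 29.9
finger_force: 25.0
4.6 pos [507.5 168.3 215.6] rot [ 3.1416 -0.     -3.0367] F [ 0.08  0.4  -1.07] M [ 0.08  -0.073  0.033] gap 29.9 ff 25.0 q [ 0.25  0.27  1.57  0.    1.3  -1.42]
```

```bash
python3 -m creep '[[-0.5,[2,0,0],0],[-0.5,[4,0,0],0],[-0.5,[5,0,0],0],[-0.5,[5,0,-1],0],[-0.5,[5,-1,-2],0],[-0.5,[4,-5,-2],0.4],[-0.5,[3,-9,-2],0.8],[-0.5,[2,-13,-2],1.2],[-0.5,[1.3,-16.7,-2],1.6],[-0.5,[1.3,-16.7,-2],1.6],[-0.5,[1.3,-16.7,-2],1.6],[-0.5,[1.3,-16.7,-2],1.6]]'; python3 - <<'E'
from h import *
st();p=manip.camera_params('wrist');im=manip.camera('wrist')[:,:,::-1].copy()
side=manip.camera('side')[:,:,::-1].copy()
R=lambda o,y,p:np.array(o)+Ro.from_euler('z',y).apply(p)
o,y=[605.5,-2.5,0],-0.036
for q in [(-70,0,203),(-75,45,12),(-75,-45,12),(75,45,12),(75,-45,12),(50,0,218),(20,0,200)]:
    for n,i in (('wrist',im),('side',side)):
        u=proj(n,R(o,y,q),p if n=='wrist' else None); cv2.drawMarker(i,tuple(int(round(v)) for v in u),(0,255,255),cv2.MARKER_CROSS,6)
a=cv2.resize(im[100:400,190:450],(520,600)); b=cv2.resize(side[180:350,330:470],(280,340)); b=np.vstack([b,np.zeros((260,280,3),np.uint8)])
cv2.imwrite('pics/w3m.png',np.hstack([a,b]))
E
```

```text
clock: 5.8
eef_pos: [512.8, 1.2, 235.8]
eef_rot: [3.142, 0.0, 3.107]
wrist_force: [0.2, 0.5, -0.4]
finger_gap: 29.7
finger_force: 25.0
5.8 pos [512.8   1.2 235.8] rot [3.1415e+00 4.0000e-04 3.1074e+00] F [ 0.2   0.51 -0.44] M [ 0.064 -0.041 -0.005] gap 29.7 ff 25.0 q [-0.07  0.2   1.6   0.    1.33 -1.61]
```

View pics/w3m.png

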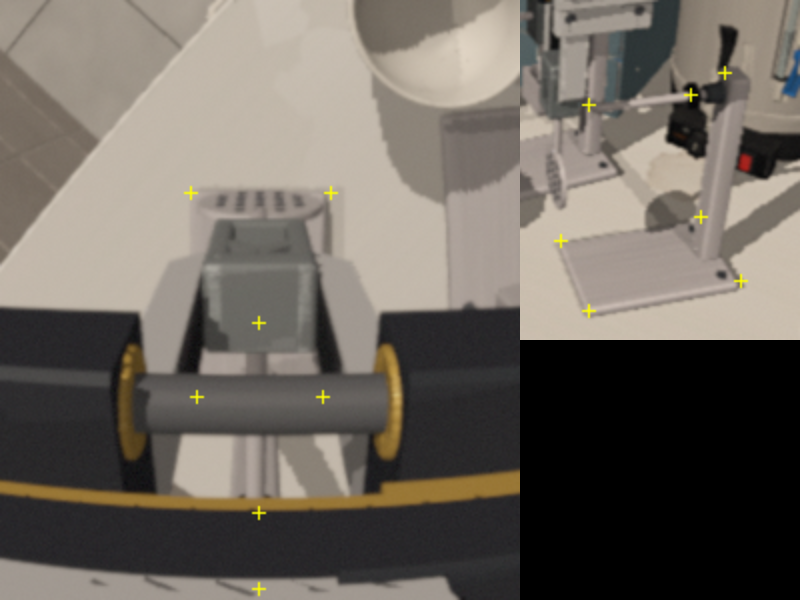

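Rod column (≈258 in the crop) coincides with the block centre and the markers. I'll lower to passing height and slide on.

```bash
python3 -m creep '[[-0.5,[0,0,1],0],[-0.5,[0,0,2],0],[-0.5,[0,0,2],0],[-0.5,[0,0,2],0],[-0.5,[-1,0,2],0],[-0.5,[-2,0,2],0],[-0.5,[-3,0,2],0],[-0.5,[-3,0,2],0]]'; python3 -c "
from h import *
st()"
```

```text
clock: 6.7
eef_pos: [543.7, -0.3, 215.2]
eef_rot: [3.142, -0.0, 3.107]
wrist_force: [-0.3, 0.1, -0.3]
finger_gap: 29.7
finger_force: 25.0
6.7 pos [ 5.437e+02 -3.000e-01  2.152e+02] rot [ 3.1416e+00 -1.0000e-04  3.1066e+00] F [-0.26  0.06 -0.28] M [ 0.118 -0.065  0.015] gap 29.7 ff 25.0 q [-0.07  0.29  1.54  0.    1.31 -1.6 ]
```

```bash
python3 -m creep '[[-0.5,[-1.5,0,0],0],[-0.5,[-3,0,0],0],[-0.5,[-4.5,0,0],0],[-0.5,[-5.3,0,0],0],[-0.5,[-5.3,0,0],0],[-0.5,[-5.3,0,0.4],0],[-0.5,[-5.3,0,0.8],0],[-0.5,[-5.3,0,0.95],0],[-0.5,[-5.3,0,0.95],0],[-0.5,[-5.3,0,0.95],0]]'; python3 -c "
from h import *
st()"
```

```text
clock: 7.7
eef_pos: [595.4, -2.2, 206.1]
eef_rot: [-3.141, -0.0, 3.107]
wrist_force: [-1.9, -2.7, 0.9]
finger_gap: 30.0
finger_force: 25.0
7.7 pos [595.4  -2.2 206.1] rot [-3.1414 -0.      3.1065] F [-1.93 -2.68  0.93] M [-0.397  0.182 -0.071] gap 30.0 ff 25.0 q [-0.07  0.41  1.4  -0.    1.33 -1.6 ]
```

```bash
python3 -m creep '[[0.3,[0,0,0],0],[0.3,[0,0,0],0],[0.3,[0,0,0],0],[0.3,[0,0,0],0],[0.3,[0,0,-2.5],0],[0.3,[0,0,-5],0],[0.3,[0,0,-7],0],[0.3,[0,0,-7],0]]'; python3 -c "
from h import *
st();p=manip.camera_params('wrist')
cv2.imwrite('pics/w4.png',cv2.resize(manip.camera('wrist')[150:400,190:450,::-1],None,fx=2.3,fy=2.3))"
```

```text
clock: 8.5
eef_pos: [596.3, -2.0, 278.7]
eef_rot: [-3.142, 0.005, 3.107]
wrist_force: [0.2, 0.2, -0.2]
finger_gap: 60.9
finger_force: 0.0
8.5 pos [596.3  -2.  278.7] rot [-3.1415  0.0046  3.1068] F [ 0.2   0.23 -0.2 ] M [ 0.058 -0.072  0.02 ] gap 60.9 ff 0.0 q [-0.06  0.37  1.3   0.    1.47 -1.6 ]
```

View pics/w4.png

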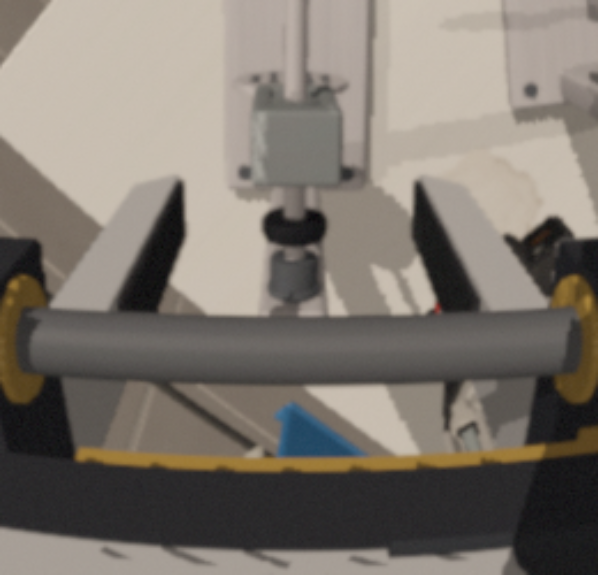

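The skimmer hangs on the empty hook, with its block at (295,140), and the black collar is about 10 mm behind it at (295,225). Next, the scoop.

```bash
python3 -m creep '[[0.3,[1.2,4.3,0],-0.4],[0.3,[2.4,8.6,0],-0.8],[0.3,[3.7,12.9,0],-1.2],[0.3,[4.9,17.2,0],-1.6],[0.3,[4.9,17.2,0],-1.6],[0.3,[4.9,17.2,0],-1.6],[0.3,[4.9,17.2,0],-1.6]]'; python3 -c "
from h import *
st();p=manip.camera_params('wrist')
cv2.imwrite('pics/w5.png',cv2.resize(manip.camera('wrist')[150:400,190:450,::-1],None,fx=2.3,fy=2.3))"
```

```text
clock: 9.25
eef_pos: [552.7, 170.7, 275.1]
eef_rot: [-3.141, -0.001, -3.038]
wrist_force: [0.1, 0.8, 0.0]
finger_gap: 61.0
finger_force: 0.0
9.25 pos [552.7 170.7 275.1] rot [-3.1413e+00 -1.1000e-03 -3.0379e+00] F [0.11 0.79 0.  ] M [ 0.113 -0.115  0.051] gap 61.0 ff 0.0 q [ 0.24  0.33  1.35 -0.    1.46 -1.44]
```

View pics/w5.png

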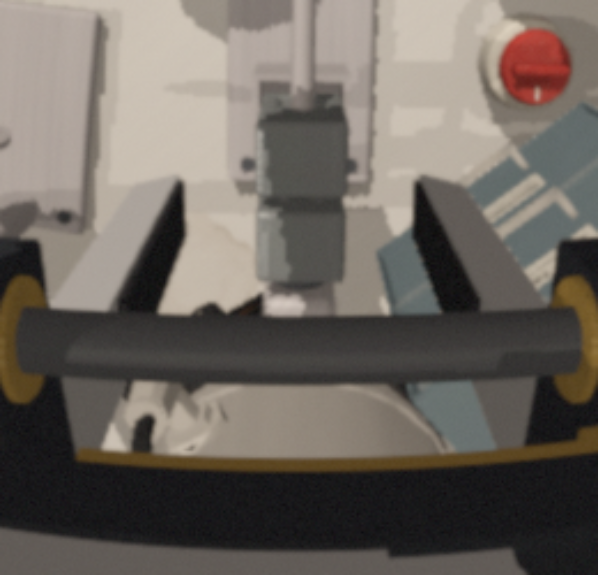

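Block seen at (302,160), about 1 mm left of the finger centre; adjust and grip.

```bash
python3 -m creep '[[0.3,[0,0.1,2.5],0],[0.3,[0,0.1,5],0],[0.3,[0,0.1,6.9],0],[0.3,[0,0.1,6.9],0],[-0.5,[0,0.1,6.9],0],[-0.5,[0,0.1,6.9],0],[-0.5,[0,0.1,6.9],0],[-0.5,[0,0.1,6.9],0],[-0.5,[0,0.1,6.9],0],[-0.5,[0,0.1,6.9],0],[-0.5,[0,0.1,6.9],0]]' 25; python3 -m creep '[[-0.5,[0,0,-0.4],0],[-0.5,[0,0,-0.8],0],[-0.5,[0,0,-1.1],0],[-0.5,[0,0,-1.1],0],[-0.5,[0,0,-1.1],0]]'; python3 -c "
from h import *
st()"
```

```text
clock: 10.4
eef_pos: [552.9, 172.0, 207.6]
eef_rot: [-3.141, 0.001, -3.037]
wrist_force: [0.5, -5.6, 3.4]
finger_gap: 29.7
finger_force: 25.0
clock: 10.9
eef_pos: [552.4, 172.7, 217.9]
eef_rot: [3.141, -0.0, -3.037]
wrist_force: [-0.2, 0.2, -1.2]
finger_gap: 29.8
finger_force: 25.0
10.9 pos [552.4 172.7 217.9] rot [ 3.1415e+00 -1.0000e-04 -3.0367e+00] F [-0.16  0.16 -1.23] M [ 0.084 -0.075  0.092] gap 29.8 ff 25.0 q [ 0.24  0.37  1.44  0.    1.34 -1.44]
```

```bash
python3 -m creep '[[-0.5,[2,0,0],0],[-0.5,[4,0,0],0],[-0.5,[6,0,0],0],[-0.5,[8,0,0],0],[-0.5,[9.3,0,0],0],[-0.5,[9.3,0,0],0],[-0.5,[9.3,-1,-2],0],[-0.5,[9,-5,-2],0.4],[-0.5,[8,-9,-2],0.8],[-0.5,[7,-13,-2],1.2],[-0.5,[6,-16.7,-2],1.6],[-0.5,[6,-16.7,-2],1.6]]'; python3 -c "
from h import *
st()"
python3 -m creep '[[-0.5,[0,0,0],0],[-0.5,[0,0,0],0]]';
```

```text
clock: 12.1
eef_pos: [511.7, -3.3, 237.5]
eef_rot: [-3.141, -0.0, 3.102]
wrist_force: [0.4, 0.2, -0.6]
finger_gap: 29.8
finger_force: 25.0
12.1 pos [511.7  -3.3 237.5] rot [-3.1410e+00 -2.0000e-04  3.1017e+00] F [ 0.4   0.16 -0.63] M [ 0.1   -0.049  0.011] gap 29.8 ff 25.0 q [-0.08  0.2   1.6  -0.    1.34 -1.61]
clock: 12.3
eef_pos: [510.3, 0.9, 237.8]
eef_rot: [3.141, -0.0, 3.108]
wrist_force: [-0.1, 0.0, -1.2]
finger_gap: 30.0
finger_force: 25.0
```

```bash
python3 -m creep '[[-0.5,[0,0,1],0],[-0.5,[0,0,2],0],[-0.5,[0,0,2],0],[-0.5,[0,0,2],0],[-0.5,[-1,0,2],0],[-0.5,[-2,0,2],0],[-0.5,[-3,0,2],0],[-0.5,[-4,0,2],0],[-0.5,[-5,0,2],0],[-0.5,[-5.5,0,2],0],[-0.5,[-5.5,0,2],0]]'; python3 -c "
from h import *
st()"
python3 -m creep '[[-0.5,[0,0,0.4],0],[-0.5,[0,0,0.8],0],[-0.5,[0,0,0.95],0],[-0.5,[0,0,0.95],0],[-0.5,[0,0,0.95],0]]'; python3 -c "
from h import *
st()"
```

```text
clock: 13.4
eef_pos: [565.7, -1.7, 217.6]
eef_rot: [3.142, -0.001, 3.107]
wrist_force: [-0.0, -0.5, -0.8]
finger_gap: 29.8
finger_force: 25.0
13.4 pos [565.7  -1.7 217.6] rot [ 3.1416e+00 -5.0000e-04  3.1066e+00] F [-0.04 -0.52 -0.76] M [ 0.073 -0.054  0.002] gap 29.8 ff 25.0 q [-0.07  0.34  1.48 -0.    1.33 -1.6 ]
clock: 13.9
eef_pos: [565.2, -1.7, 208.6]
eef_rot: [-3.142, 0.0, 3.107]
wrist_force: [0.5, 0.1, -0.8]
finger_gap: 29.8
finger_force: 25.0
13.9 pos [565.2  -1.7 208.6] rot [-3.1416e+00  1.0000e-04  3.1067e+00] F [ 0.49  0.08 -0.8 ] M [ 0.046 -0.059  0.028] gap 29.8 ff 25.0 q [-0.07  0.34  1.49 -0.    1.31 -1.6 ]
```

```bash
for i in 1; do python3 -m creep '[[-0.5,[-0.2,0,0.05],0],[-0.5,[-0.4,0,0.05],0],[-0.5,[-0.6,0,0.05],0],[-0.5,[-0.8,0,0.05],0],[-0.5,[-0.8,0,0.05],0]]'; done
python3 -m creep '[[-0.5,[-0.1,0,0],0],[-0.5,[-0.2,0,0],0],[-0.5,[-0.3,0,0],0],[-0.5,[-0.3,0,0],0]]'
python3 -m creep '[[-0.5,[-0.1,0,0],0],[-0.5,[-0.2,0,0],0],[-0.5,[-0.3,0,0],0],[-0.5,[-0.3,0,0],0]]'; python3 -c "
from h import *
st()"
```

```text
clock: 14.4
eef_pos: [573.5, -2.0, 207.9]
eef_rot: [-3.142, 0.0, 3.107]
wrist_force: [1.0, -0.7, 0.5]
finger_gap: 29.8
finger_force: 25.0
clock: 14.8
eef_pos: [576.3, -2.1, 207.9]
eef_rot: [3.142, 0.0, 3.107]
wrist_force: [0.7, -0.7, -1.1]
finger_gap: 29.7
finger_force: 25.0
clock: 15.2
eef_pos: [579.4, -2.2, 207.9]
eef_rot: [-3.142, 0.0, 3.107]
wrist_force: [0.9, 0.2, -0.3]
finger_gap: 29.8
finger_force: 25.0
15.2 pos [579.4  -2.2 207.9] rot [-3.1416e+00  1.0000e-04  3.1067e+00] F [ 0.85  0.23 -0.29] M [-0.05  -0.088  0.018] gap 29.8 ff 25.0 q [-0.07  0.37  1.45 -0.    1.32 -1.6 ]
```

```bash
f() { grep -E "eef_pos|wrist"; }
python3 -m creep '[[-0.5,[-0.1,0,0],0],[-0.5,[-0.2,0,0],0],[-0.5,[-0.2,0,0],0]]' | f
python3 -m creep '[[-0.5,[-0.1,0,0],0],[-0.5,[-0.2,0,0],0],[-0.5,[-0.2,0,0],0]]' | f
python3 -m creep '[[-0.5,[-0.1,0,0],0],[-0.5,[-0.1,0,0],0]]' | f
python3 -m creep '[[-0.5,[-0.1,0,0],0],[-0.5,[-0.1,0,0],0]]' | f
```

```text
eef_pos: [581.4, -2.3, 208.0]
wrist_force: [0.2, -0.6, -1.1]
eef_pos: [583.3, -2.4, 208.0]
wrist_force: [-0.4, -1.5, 0.5]
eef_pos: [584.3, -2.4, 208.0]
wrist_force: [-1.5, -1.1, 0.4]
eef_pos: [585.3, -2.4, 208.0]
wrist_force: [-0.8, -2.4, 0.8]
```

```bash
f() { grep -E "eef_pos|wrist"; }
python3 -m creep '[[-0.5,[-0.1,0,0],0],[-0.5,[-0.1,0,0],0]]' | f
python3 -m creep '[[-0.5,[-0.1,0,0],0],[-0.5,[-0.1,0,0],0]]' | f
python3 -m creep '[[-0.5,[-0.1,0,0],0],[-0.5,[-0.1,0,0],0]]' | f
```

```text
eef_pos: [586.3, -2.5, 208.0]
wrist_force: [-0.2, -1.3, 0.8]
eef_pos: [586.9, -2.5, 207.9]
wrist_force: [-5.0, -2.7, 1.4]
eef_pos: [587.8, -2.6, 208.0]
wrist_force: [-6.4, -1.9, 2.7]
```

```bash
f() { grep -E "eef_pos|wrist"; }
python3 -m creep '[[-0.5,[-0.1,0,0],0],[-0.5,[-0.1,0,0],0]]' | f
python3 -m creep '[[-0.5,[-0.1,0,0],0],[-0.5,[-0.1,0,0],0]]' | f
```

```text
eef_pos: [588.7, -2.6, 207.9]
wrist_force: [-7.0, -1.7, 2.7]
eef_pos: [589.8, -2.7, 208.0]
wrist_force: [-5.5, -2.6, 2.5]
```

Collar touched at TCP x≈586.6 and now sliding at ~6 N; home is expected near 594.6.

```bash
f() { grep -E "eef_pos|wrist"; }
python3 -m creep '[[-0.5,[-0.1,0,0],0],[-0.5,[-0.1,0,0],0]]' | f
python3 -m creep '[[-0.5,[-0.1,0,0],0],[-0.5,[-0.1,0,0],0]]' | f
python3 -m creep '[[-0.5,[-0.1,0,0],0],[-0.5,[-0.1,0,0],0]]' | f
python3 -m creep '[[-0.5,[-0.05,0,0],0],[-0.5,[-0.05,0,0],0]]' | f
```

```text
eef_pos: [590.7, -2.7, 208.0]
wrist_force: [-6.9, -1.3, 2.8]
eef_pos: [591.7, -2.7, 207.9]
wrist_force: [-7.3, -2.7, 1.8]
eef_pos: [592.7, -2.8, 207.9]
wrist_force: [-7.3, -1.3, 2.8]
eef_pos: [593.2, -2.8, 207.9]
wrist_force: [-7.3, -1.3, 3.5]
```

```bash
f() { grep -E "eef_pos|wrist"; }
python3 -m creep '[[-0.5,[-0.05,0,0],0],[-0.5,[-0.05,0,0],0]]' | f
python3 -m creep '[[-0.5,[-0.05,0,0],0],[-0.5,[-0.05,0,0],0]]' | f
```

```text
eef_pos: [593.7, -2.8, 207.9]
wrist_force: [-7.7, -1.6, 2.6]
eef_pos: [594.2, -2.8, 207.9]
wrist_force: [-6.4, -2.5, 3.5]
```

```bash
f() { grep -E "eef_pos|wrist"; }
python3 -m creep '[[-0.5,[-0.03,0,0],0],[-0.5,[-0.03,0,0],0]]' | f
```

```text
eef_pos: [594.5, -2.8, 207.9]
wrist_force: [-7.9, -1.8, 3.9]
```

```bash
f() { grep -E "eef_pos|wrist"; }
python3 -m creep '[[-0.5,[-0.03,0,0],0],[-0.5,[-0.03,0,0],0]]' | f
```

```text
eef_pos: [594.7, -2.9, 207.9]
wrist_force: [-7.0, -2.3, 3.9]
```

```bash
f() { grep -E "eef_pos|wrist"; }
python3 -m creep '[[-0.5,[-0.03,0,0],0],[-0.5,[-0.03,0,0],0]]' | f
```

```text
eef_pos: [594.9, -2.9, 208.0]
wrist_force: [-9.2, -2.4, 3.4]
```

```bash
f() { grep -E "eef_pos|wrist"; }
python3 -m creep '[[-0.5,[-0.03,0,0],0],[-0.5,[-0.03,0,0],0]]' | f
```

```text
eef_pos: [595.0, -2.9, 207.9]
wrist_force: [-9.9, -1.4, 4.2]
```

```bash
f() { grep -E "eef_pos|wrist"; }
python3 -m creep '[[-0.5,[-0.03,0,0],0],[-0.5,[-0.03,0,0],0],[-0.5,[-0.03,0,0],0],[-0.5,[-0.03,0,0],0]]' | f
```

```text
eef_pos: [595.1, -2.9, 207.9]
wrist_force: [-13.6, -2.7, 5.5]
```

The force climbs while the position stalls, so the collar is home. I'll relax, release and rise, then go over the infuser.

```bash
python3 -m creep '[[-0.5,[0.1,0,0],0],[-0.5,[0.15,0,0],0],[0.3,[0.15,0,0],0],[0.3,[0.15,0,0],0],[0.3,[0.15,0,0],0],[0.3,[0.15,0,0],0],[0.3,[0.15,0,-2.5],0],[0.3,[0.15,0,-5],0],[0.3,[0.15,0,-7],0],[0.3,[0.15,0,-7],0],[0.3,[0.15,0,-7],0]]'; python3 -c "
from h import *
st();p=manip.camera_params('wrist')
a=cv2.resize(manip.camera('wrist')[150:400,190:450,::-1],(468,450))
b=cv2.resize(manip.camera('side')[180:330,350:470,::-1],(330,412));b=np.vstack([b,np.zeros((38,330,3),np.uint8)])
cv2.imwrite('pics/w6.png',np.hstack([a,b]))"
```

```text
clock: 20.7
eef_pos: [594.6, -2.7, 277.2]
eef_rot: [3.142, -0.0, 3.107]
wrist_force: [-1.1, -0.7, -0.6]
finger_gap: 61.3
finger_force: 0.0
20.7 pos [594.6  -2.7 277.2] rot [ 3.1415e+00 -3.0000e-04  3.1067e+00] F [-1.14 -0.66 -0.57] M [ 0.087 -0.062 -0.046] gap 61.3 ff 0.0 q [-0.07  0.37  1.3   0.    1.48 -1.6 ]
```

View pics/w6.png

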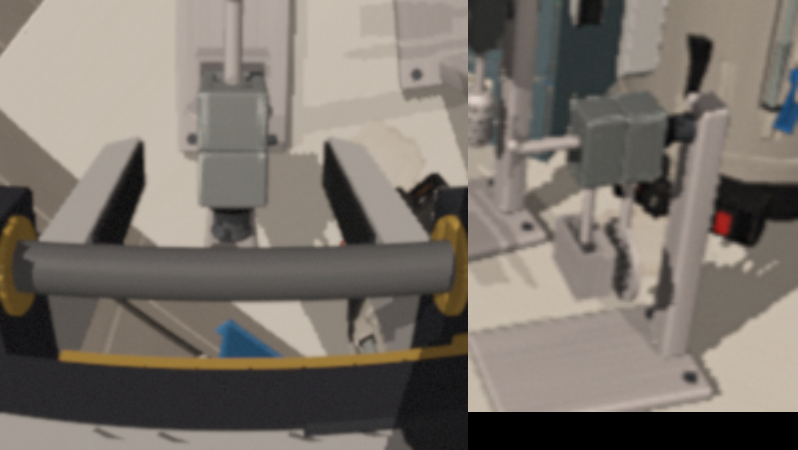

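Both utensils hang on the spare hook, blocks at (233,120) and (233,180), with the collar pressed against the clamp. That was my 11th picture, one over the limit of 10, so I'll view no more and measure numerically from here. On to the infuser.

```bash
python3 -m creep '[[0.3,[0.5,4.4,0],-0.4],[0.3,[0.9,8.8,0],-0.8],[0.3,[1.4,13.2,0],-1.2],[0.3,[1.8,17.7,0],-1.6],[0.3,[1.8,17.7,0],-1.6],[0.3,[1.8,17.7,0],-1.6],[0.3,[1.8,17.7,0],-1.6]]'; python3 - <<'E'
from h import *
s=st();p=manip.camera_params('wrist');im=manip.camera('wrist')
# block top: rows near its projection; find dark-gray extent along a row through the predicted centre
c=np.array([582.7,174.5,222]); u=proj('wrist',c,p); print('pred centre',u.round(1))
for r in range(int(u[1])-20,int(u[1])+21,5): print(r,im[r,280:365:3].mean(1).astype(int))
# mug rim from earlier wide picture
E
```

```text
clock: 21.5
eef_pos: [582.9, 173.9, 277.3]
eef_rot: [-3.141, -0.001, -3.038]
wrist_force: [-0.1, -0.4, 1.8]
finger_gap: 60.8
finger_force: 0.0
21.5 pos [582.9 173.9 277.3] rot [-3.1413e+00 -1.0000e-03 -3.0379e+00] F [-0.07 -0.37  1.76] M [ 0.075 -0.052  0.009] gap 60.8 ff 0.0 q [ 0.23  0.4   1.25 -0.    1.49 -1.44]
pred centre [321.  220.2]
200 [194 194 193 175 171  98  83 127 110  69  64  59  60  58  60  61  61  60
  60  60  73  74 138 140 161 177 179 179 178]
205 [194 193 193 174 170 162 165 139 114  84  86  84  84  85  82  82  83  83
  83  85  91 135 162 143 149 178 179 193 187]
210 [178 178 179 179 143 119 117 121 122  84  84  84  84  83  83  84  84  83
  82  83  84 115 115 116 148 177 179 178 178]
215 [178 178 178 178 176 169 174 137 124 109  84  83  81  81  81  84  84  83
  87  82  98 144 149 146 176 177 176 177 179]
220 [177 178 178 178 179 178 177 143 122 113  83  85  85  85  84  85  81  83
  87  89 136 177 177 177 178 179 180 181 181]
225 [186 192 193 193 194 193 192 149 126 116  82  84  84  84  82  83  83  84
  88  91 154 195 194 195 194 194 194 193 194]
230 [184 177 175 187 193 192 192 141 139 131 100  80  83  82  83  84  83  81
  89  89 157 194 193 195 194 193 194 193 189]
235 [183 183 182 178 183 188 191 185 162  98  67  68  64  58  63  62  66  74
  94 114 146 193 193 193 193 193 184 132 105]
240 [186 185 184 183 182 181 179 189 176 115  90  78  73  68  64  72  78  88
  98 140 138 139 149 192 189 104 103 105 104]
```

Block top spans columns 302–339 and rows 203–234, centred on the prediction (321,220). I'll descend and grip, then lift.

```bash
python3 -m creep '[[0.3,[0,0,2.5],0],[0.3,[0,0,5],0],[0.3,[0,0,7.1],0],[0.3,[0,0,7.1],0],[-0.5,[0,0,7.1],0],[-0.5,[0,0,7.1],0],[-0.5,[0,0,7.1],0],[-0.5,[0,0,7.1],0],[-0.5,[0,0,7.1],0],[-0.5,[0,0,7.1],0],[-0.5,[0,0,7.1],0]]' 25; python3 -m creep '[[-0.5,[0,0,-0.4],0],[-0.5,[0,0,-0.8],0],[-0.5,[0,0,-1.1],0],[-0.5,[0,0,-1.1],0],[-0.5,[0,0,-1.1],0]]'
python3 -m creep '[[-0.5,[2,0,0],0],[-0.5,[4,0,0],0],[-0.5,[6,0,0],0],[-0.5,[8,0,0],0],[-0.5,[10,0,0],0],[-0.5,[11.5,0,0],0],[-0.5,[12.5,0,0],0],[-0.5,[12.5,0,0],0],[-0.5,[12.5,0,-3],0],[-0.5,[12.5,0,-6],0],[-0.5,[12.5,0,-8],0],[-0.5,[12.5,0,-8],0]]'
python3 - <<'E'
from h import *
st();p=manip.camera_params('wrist');im=manip.camera('wrist');np.save('w7.npy',im)
print({k:np.round(v,3) for k,v in p.items()})
print(proj('wrist',[403,290,92],p))
sc=manip.camera('scene');np.save('s7.npy',sc)
E
```

```text
clock: 22.65
eef_pos: [583.2, 174.6, 207.6]
eef_rot: [-3.141, 0.001, -3.037]
wrist_force: [-0.3, -3.8, 5.1]
finger_gap: 29.7
finger_force: 25.0
clock: 23.15
eef_pos: [582.8, 174.9, 217.9]
eef_rot: [3.141, -0.0, -3.037]
wrist_force: [0.3, 0.5, -0.7]
finger_gap: 29.5
finger_force: 25.0
clock: 24.35
eef_pos: [459.8, 162.0, 300.2]
eef_rot: [3.141, 0.004, -3.037]
wrist_force: [-0.2, -0.6, -1.2]
finger_gap: 29.9
finger_force: 25.0
24.35 pos [459.8 162.  300.2] rot [ 3.1409  0.0043 -3.037 ] F [-0.24 -0.62 -1.21] M [ 0.183 -0.096  0.053] gap 29.9 ff 25.0 q [ 0.26  0.1   1.57  0.    1.46 -1.41]
{'fovy': np.float64(65.706), 'cx': np.float64(319.494), 'cy': np.float64(202.53), 'origin': array([394.085, 154.733, 464.267]), 'attitude': array([2.905e+00, 1.000e-03, 1.676e+00])}
[426.75241622 150.63859995]
```

```bash
python3 - <<'E'
from h import *
p=dict(fovy=65.706,cx=319.494,cy=202.53,origin=np.array([394.085,154.733,464.267]),attitude=np.array([2.905,.001,1.676]))
im=np.load('w7.npy'); g=cv2.cvtColor(im,cv2.COLOR_RGB2GRAY)
X,Y=np.meshgrid(np.arange(343,463,.5),np.arange(230,350,.5))
uv=np.array([proj('wrist',[x,y,92],p) for x,y in zip(X.ravel(),Y.ravel())]).reshape(*X.shape,2).astype(np.float32)
r=cv2.remap(g,uv[...,0],uv[...,1],cv2.INTER_LINEAR)
c=cv2.HoughCircles(cv2.GaussianBlur(r,(5,5),1),cv2.HOUGH_GRADIENT,1,8,param1=60,param2=12,minRadius=58,maxRadius=78)
for a,b,q in c[0][:6]: print('centre',343+a/2,230+b/2,'dia',q)
E
```

```text
centre 402.75 288.75 dia 64.1
centre 406.25 284.25 dia 60.7
centre 404.75 292.25 dia 71.8
centre 407.25 288.25 dia 62.4
centre 400.75 285.25 dia 65.0
centre 399.75 292.25 dia 72.8
```

Mug axis agrees across views at about (403,290), diameter about 72. I'll move over it and lower.

```bash
python3 -m creep '[[-0.5,[1,3.3,0],0],[-0.5,[2.2,6.6,0],0],[-0.5,[3.2,10,0],0],[-0.5,[4.3,13.3,0],0],[-0.5,[4.3,13.3,0],0],[-0.5,[4.3,13.3,0],0],[-0.5,[4.3,13.3,0],0],[-0.5,[4.3,13.3,0],0]]'
python3 -m creep '[[-0.5,[0,0,2],0],[-0.5,[0,0,4],0],[-0.5,[0,0,6],0],[-0.5,[0,0,7.5],0],[-0.5,[0,0,7.5],0],[-0.5,[0,0,7.5],0]]'
python3 -m creep '[[-0.5,[0,0,2],0],[-0.5,[0,0,4],0],[-0.5,[0,0,6],0],[-0.5,[0,0,8],0],[-0.5,[0,0,8],0],[-0.5,[0,0,8],0]]'
```

```text
clock: 25.25
eef_pos: [402.3, 288.7, 297.6]
eef_rot: [-3.141, -0.0, -3.038]
wrist_force: [-0.8, -1.2, -1.2]
finger_gap: 29.4
finger_force: 25.0
clock: 25.85
eef_pos: [402.3, 289.2, 223.4]
eef_rot: [3.141, 0.0, -3.038]
wrist_force: [0.1, -0.7, -1.0]
finger_gap: 29.6
finger_force: 25.0
clock: 26.45
eef_pos: [402.4, 289.7, 144.2]
eef_rot: [3.141, 0.001, -3.037]
wrist_force: [0.0, -0.2, -0.1]
finger_gap: 29.5
finger_force: 25.0
```

```bash
f() { grep -E "eef_pos|wrist"; }
python3 -m creep '[[-0.5,[0,0,0.3],0],[-0.5,[0,0,0.6],0],[-0.5,[0,0,0.9],0],[-0.5,[0,0,0.9],0],[-0.5,[0,0,0.9],0]]' |f
python3 -m creep '[[-0.5,[0,0,0.1],0],[-0.5,[0,0,0.2],0],[-0.5,[0,0,0.2],0]]' |f
python3 -m creep '[[-0.5,[0,0,0.1],0],[-0.5,[0,0,0.1],0]]' |f
```

```text
eef_pos: [401.9, 289.5, 134.0]
wrist_force: [0.4, -0.5, -0.4]
eef_pos: [401.9, 289.5, 131.9]
wrist_force: [-0.4, -0.5, -0.9]
eef_pos: [402.3, 289.7, 131.8]
wrist_force: [-1.4, -1.3, 8.0]
```

Floor contact at z=131.8, as expected (131.6). I'll relax, release, rise straight up and check.

```bash
python3 -m creep '[[-0.5,[0,0,-0.1],0],[-0.1,[0,0,-0.1],0],[0.1,[0,0,-0.1],0],[0.3,[0,0,-0.1],0],[0.3,[0,0,-0.1],0],[0.3,[0,0,-0.1],0],[0.3,[0,0,-2],0],[0.3,[0,0,-5],0],[0.3,[0,0,-10],0],[0.3,[0,0,-15],0],[0.3,[0,0,-15],0]]'
python3 -m creep '[[0.3,[0,0,0],0],[0.3,[0,0,0],0],[0.3,[0,0,0],0],[0.3,[0,0,0],0],[0.3,[0,0,0],0]]'
python3 - <<'E'
from h import *
# numeric check: gray block in wrist, changes elsewhere in scene view
im=manip.camera('wrist');p=manip.camera_params('wrist')
print(proj('wrist',[402,290,146],p).round(0))
h=cv2.cvtColor(im,cv2.COLOR_RGB2GRAY)
u=proj('wrist',[402,290,146],p).astype(int)
for r in range(u[1]-30,u[1]+31,10): print(r,h[r,u[0]-50:u[0]+51:4])
a=np.load('s7.npy').astype(int);b=manip.camera('scene').astype(int)
m=(abs(a-b).max(2)>40).astype(np.uint8); n,_,s,c=cv2.connectedComponentsWithStats(m)
for k in range(1,n):
    if s[k][4]>40: print(s[k],c[k].round())
print('mug px scene',proj('scene',[403,290,92]).round(),'bowl ~ (315,285) timer (306,225) shaker (266,203)')
E
```

```text
clock: 28.55
eef_pos: [403.3, 290.4, 287.5]
eef_rot: [3.137, 0.009, -3.037]
wrist_force: [0.8, 1.1, -0.4]
finger_gap: 60.9
finger_force: 0.0
clock: 29.05
eef_pos: [401.8, 289.5, 280.4]
eef_rot: [-3.141, -0.001, -3.037]
wrist_force: [0.8, -0.6, 0.8]
finger_gap: 61.3
finger_force: 0.0
[321. 198.]
167 [184 184 184 184 184 184 185 200 156 115 117 120 112 113 117 116 114 114
 133 117 120 120 119 120 118 120]
177 [184 206 201 183 176 167 182  99 115 120 105 119 119  80  76  76 116 116
 114 109 116 120 120 120 120 119]
187 [183 183 182 183 184 184 107  99 113 128 142 129 129  93  88  92  89 118
 109 114 104 119 119 121 119 120]
197 [182 182 182 182 185 146 158 102 102 136 139 128 128 127  87  92  84 102
 109 128 132 121 120 119 121 121]
207 [183 193 197 197 192 142 173 188 150 148 125 120 119 120 115  88  94 122
 129 133 141 142 141 141 142 141]
217 [197 198 197 197 197 186 143 184 198 195 159 147 132 131 134 134 136 141
 142 141 141 141 142 140 140 141]
227 [178 198 198 199 198 198 195 163 144 169 183 141 143 141 143 141 142 141
 142 141 141 140 142 141 142 127]
[181   0  30   4  86] [196.   1.]
[  202     0   178   159 12621] [287.  61.]
[   0  115   32  139 2315] [ 10. 205.]
[311 182  12  23 206] [316. 193.]
[244 193  16  30 322] [251. 206.]
[215 225  22  15  45] [226. 232.]
[243 228   5  37  89] [245. 244.]
[225 276  21  18 201] [235. 286.]
[  88  312   68   88 2356] [129. 350.]
[305 317  22  20 229] [316. 326.]
[314 339   9  25  62] [317. 349.]
[155 343  22  16 237] [165. 350.]
[177 347  16  14 126] [184. 355.]
[ 35 385  24  15 154] [ 47. 394.]
mug px scene [256. 221.] bowl ~ (315,285) timer (306,225) shaker (266,203)
```

```bash
python3 -c "
from cell import manip
print(manip.sign_off())"
```

```text
the job is handed in; nothing more can be done
None
```

The job is handed in, though no verdict came back: the skimmer and scoop hang on the formerly empty hook with its collar pressed home (peak push about 13.6 N) and the infuser stands in the mug, its final pose checked only numerically, and I viewed 11 pictures, one over your limit of 10.

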